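# Close the screw press on a cheese mould

### The arm

A 6-joint arm with a two-finger parallel gripper is mounted at the origin on a cart in front of the work surface, level with it; the furniture and walls round the work are solid. World frame = base frame: x ahead of the robot, y to its left, z up, the work surface at z = 0. Lengths are in m, angles in rad, forces in N, time in s.
With the tool pointing down it reaches from about 0.375 to 0.825 m from the base axis. Payload 5.5 kg.
Tool frame: the origin (TCP) lies midway between the tips of the shut fingers; the grasp point (between the pads) lies 19 mm behind it; z points along the fingers, y is the line along which they close (so a half turn about z gives the same grasp; the last joint's range is limited). The gripper opens to 85 mm and grips with 20 to 120 N. Pads are 22 mm wide; open, the fingers measure 114 mm over their backs; the gripper's body (76 mm by 85 mm) begins 54 mm behind the grasp point. The pads swing forward as they close: fully open they stand 13 mm farther back than shut.
Start: joints at [-1.271, 0.314, -0.047, 1.21, 0, 1.571], TCP at [0.177, -0.573, 0.231] pointing down, gripper open.
Joint ranges: [-2.67, 2.67], [-0.69, 1.73], [-1.03, 1.25], [-2.08, 2.16], [-1.42, 1.45], [-3.14, 3.14]. Speed limits (rad/s): [2.39, 2.39, 3.01, 3.14, 3.14, 3.14].

### API

Orientations are given as a 3x3 rotation matrix whose columns are the frame's x, y, z axes.
In Python, from bench import r gives the robot as it stands.
- The arm moves only by the tool servo_tool, never from a script. Its argument "increments" is a list of rows, each a list of 3 entries, a list of its own where there are three numbers: the shift along the tool's x, y, z in m, then the turn, a rotation vector about the tool's x, y, z in rad, then the opening, from 0 (shut) to 1 (fully open). In form: [[[tx, ty, tz], [wx, wy, wz], grip], ...]. A call has 1 to 5 rows; each row shifts and turns the commanded pose from where the row before left it, along the tool's axes as they then stand; what a row does not reach is not made up. A row lasts 1/8 s, in which the tool goes at most 62.5 mm and 10.7 degrees, less where a joint would pass 70% of its speed; a pose out of reach is approached as far as the arm can. A call is refused whole if a number of a shift passes 0.0625 or a number of a turn 0.188, either way. A call with a gripper value outside its range is refused whole. The fingers move at their own pace and stop on an object; "force" is the grip in N (left out, the last holds). Time passes only in rows, so rows that do not move let the fingers close. It gives the time, the measured TCP pose, the force, the opening and the grip force at its end, in the units of the state.
- r.sense(): the state, without advancing time (a new reading comes with each control period).
- r.snapshot(name): name is "scene" or "side" or "wrist"; returns a dict with "image" (400x640x3 uint8, red, green, blue), "fx", "fy", "cx", "cy" (pixels), "R" (3x3) and "t" (3): a world point X has camera coordinates R X + t. Camera axes: x right, y down, z forward; pixel columns grow to the right and rows downward; lengths in m; the calibration is good to about 2 mm. A picture is of the moment at which its call begins. There is no depth.
- r.close_job(): hands the job in; it is judged then, once.
Trained networks look in the newest picture that a camera, given by its name, has taken for a name from the list of things; names that differ only in an ending like _2 or _b are one class to them, and where a whole thing is asked for, a point or a joint stands for the part that bears it (a point fixed in the world has none). Each returns a list of dicts, best first, with "score" (0 to 1); they miss things now and then, are a little off and sometimes report something else, mostly with a low value. They report only what shows in the picture. A call takes as long as a camera call. They do not tell look-alikes from the thing itself.
- r.boxes_of(camera, thing): "at" ([x, y, z] in m, in the coordinates of the camera as it stood for that picture, good to about 4 mm: the middle of the surface that is visible of it).
- r.cut_out(camera, thing): "region" (400x640 bool, what is visible of it).
The state is a dict: "time": time; "qpos": joint angles; "qvel": joint speeds; "joint_torque": joint torques, N m; "eef_pos": TCP position; "tool_rot": TCP orientation; "contact_force": force on the tool from outside, world axes, zero at the start; "moment": the same for the moment, N m; "opening": finger opening in m; "gripper_force": force on a finger pad.
Only numpy, scipy, OpenCV 4.12 (cv2) and the standard library are available. Lean on these libraries where they do the work, as an engineer would, in place of code of your own. Each camera call takes 0.05 s, during which the arm holds its last target. There are 200 camera calls.

### The job

Put the cheese under pressure: push the drip tray with the mould straight back against the press's back stop, then wind the handwheel clockwise (seen from above), by more than a full turn, until its hub has come down onto the bridge and the plate is pressing on the lid inside the mould. Keep the mould upright in its tray and leave the bottle, jug and spice jar beside the press where they stand.

Things in the scene. Friction and masses are not known exactly. Their poses are not given: they have to be found in the camera images.
- press: cheese press fixed to the worktop: wooden base (205 x 215 mm, top at z 24 mm) with two rails and a back stop for the tray, two steel posts (16 mm thick, 90 mm to each side), steel bridge (42 mm deep, 222 mm wide, top at 187 mm; cap nuts over the posts to 198 mm). Origin on the screw axis at worktop height; x points to the back, its front (-x) faces the robot; z up.
- handwheel (a joint): wheel angle in rad, growing clockwise seen from above. Starts between 0 and 1.2; at 9.0 the hub lands on the bridge and it stops. The screw lowers wheel and plate by 20 mm a turn and stays where left. At 0 the first of three even spokes points along the press's -x (front). Needs about 5 N at 45 mm from the axis; the plate's spring adds little.
- wheel_center (a point): centre of the dark steel handwheel, on the screw axis in the mid plane of rim and spokes: 256 mm above the worktop at angle 0, 227 mm at 9.0. Rim: radius 78 mm to the middle of its 14 mm round bar; three 12 mm round spokes; hub radius 18 mm, its top 15 mm above this point. Fingers fit down through the openings between hub, spokes and rim.
- press_plate: round steel pressure plate (68 mm across, 10 mm thick) on a spring under the screw; origin at the centre of its underside, z up. Goes straight down with the screw (underside 108 mm above the worktop at wheel angle 0) and gives upward by up to 12 mm against its spring (6 to 22 N).
- drip_tray: loose aluminium tray on the base between the rails (195 x 112 mm, rims 12 mm high). Origin at its underside below the mould's seat (24 mm above the worktop); x to the back like the press. Outer face of its upright front wall: 140 mm in front of the origin, up to 34 mm above it: push there. Starts pulled out by 30 to 50 mm; home against the back stop its origin lies on the screw axis.
- cheese_mould: white perforated round mould, 92 mm across, 70 mm high, standing loose in the tray's seat ring (6 mm high); origin at the centre of its underside, z up. Its mouth is 84 mm wide; a wooden lid lies fixed in it, its top 58 mm above the origin (12 mm below the rim).
- dropper: amber dropper bottle, 33 mm across, 102 mm high, standing to the left of the press; origin under its centre. To be left alone.
- jug: orange milk jug, 67 x 103 mm, 85 mm high, standing to the right of the press; origin at its underside. To be left alone.
- salt: spice jar with dark lid, 45 mm across, 105 mm high, standing to the right of the press and further forward; origin under its centre. To be left alone.
Mind the look-alikes: they are no part of the job. Leave any green look-alike of the cheese_mould alone.

How it is judged:
On the way, in this order (a step that is already met when the one before it is completed fails the run):
1. the tray is pushed home against the back stop before the wheel is wound down (x of drip_tray in the frame of press above -0.006 m and value of joint handwheel below 2.5 rad), for 0.2 s.
2. the wheel has come round by more than a full turn (value of joint handwheel above 7.6 rad), for 0.1 s.
At the end, for the whole second after the job is handed in: Wheel within 0.6 rad of its stop (angle above 8.4); tray home (at most 8 mm short of the screw axis); plate inside the mould (underside under 62 mm above the mould's origin), pressing on its lid with over 4 N; mould upright within 0.1 rad (value of joint handwheel above 8.4 rad and x of drip_tray in the frame of press above -0.008 m and z of press_plate in the frame of cheese_mould below 0.062 m and contact force between press_plate and cheese_mould above 4 N and angle between cheese_mould's own z axis and vertical below 0.1 rad); the robot touches nothing.
It fails at once if the mould tips or is lifted out of its tray (angle between cheese_mould's own z axis and vertical above 0.3 rad or z of cheese_mould in the frame of drip_tray above 0.02 m).
It fails at once if the bottle, the jug or the spice jar is moved by more than 30 mm (distance of any of dropper, jug, salt from where it was at the start of the episode above 0.03 m).
It also fails if it takes over 64 s, if anything falls off the work surface, if the arm or the gripper's body presses on something with over 40 N, if the wrist force passes 120 N, or if a joint passes its speed limit or range.

## Working session

There is one attempt and no reset: what is moved stays moved. The work goes in short steps, Python scripts to look and compute and a tool call to move; the robot and the scene stay as the last step left them, time stands still between calls to the robot, and variables do not carry over. Pictures are saved under pics/ and viewed, at most 10 in all, crops included, and the job is handed in when it is done.

Besides the shell and the picture viewer there is one more tool, called after "Call:" as name(argument=value, ...), one argument or row to a line, values as JSON. servo_tool: Moves the arm, as the interface text tells. Its arguments: {"type":"object","properties":{"increments":{"type":"array"},"force":{"type":"number"}},"required":["increments"]}

```bash
mkdir -p pics; ls
cat > h.py <<'E'
import numpy as np, cv2
from bench import r
def world(s,c): return np.array(s['R']).T@(np.array(c)-np.array(s['t']))
def proj(s,X):
    c=np.array(s['R'])@np.array(X)+np.array(s['t']); return np.array([s['fx']*c[0]/c[2]+s['cx'],s['fy']*c[1]/c[2]+s['cy']])
def onplane(s,u,v,z):
    R=np.array(s['R']);t=np.array(s['t']);o=-R.T@t;d=R.T@np.array([(u-s['cx'])/s['fx'],(v-s['cy'])/s['fy'],1]);return o+d*(z-o[2])/d[2]
E
python3 - <<'E'
from h import *
ims=[]
for c in ['scene','side']:
    s=r.snapshot(c); cv2.imwrite(f'pics/{c}0.png',s['image'][:,:,::-1])
    print(c,'cam at',-np.array(s['R']).T@np.array(s['t']))
    for n in ['press','handwheel','press_plate','drip_tray','cheese_mould','dropper','jug','salt']:
        for d in r.boxes_of(c,n)[:3]:
            if d['score']>.25:
                w=world(s,d['at']); print(n,round(d['score'],2),w.round(3),proj(s,w).round(0))
print(r.sense()['tool_rot'],r.sense()['time'])
E
```

```text
pics
scene cam at [0.11472154 0.37172007 0.83098575]
press 0.9 [ 0.644 -0.062  0.145] [302. 197.]
handwheel 0.57 [ 0.643 -0.088  0.258] [309. 160.]
press_plate 0.52 [ 0.636 -0.086  0.117] [311. 202.]
drip_tray 0.68 [ 0.539 -0.085  0.027] [335. 243.]
cheese_mould 0.87 [ 0.4   -0.216  0.053] [405. 239.]
cheese_mould 0.66 [ 0.601 -0.085  0.086] [320. 216.]
dropper 0.69 [0.549 0.068 0.054] [290. 266.]
jug 0.7 [ 0.685 -0.333  0.053] [357. 170.]
salt 0.67 [ 0.535 -0.268  0.074] [380. 199.]
side cam at [-0.40303123  0.59903724  0.86846191]
press 0.87 [ 0.642 -0.073  0.154] [310. 198.]
press 0.71 [ 0.547 -0.262  0.088] [379. 213.]
handwheel 0.87 [ 0.642 -0.092  0.26 ] [315. 164.]
drip_tray 0.78 [ 0.535 -0.084  0.027] [333. 250.]
drip_tray 0.56 [ 0.598 -0.084  0.081] [321. 225.]
cheese_mould 0.66 [ 0.596 -0.085  0.078] [322. 226.]
cheese_mould 0.45 [ 0.636 -0.091  0.261] [316. 164.]
dropper 0.67 [0.544 0.074 0.046] [284. 262.]
jug 0.68 [ 0.682 -0.333  0.053] [369. 198.]
salt 0.47 [ 0.547 -0.263  0.085] [380. 214.]
salt 0.29 [ 0.641 -0.091  0.258] [315. 165.]
[[ 9.55389032e-01  2.95350296e-01  6.71305244e-06]
 [ 2.95350296e-01 -9.55389032e-01 -1.29901363e-05]
 [ 2.57693606e-06  1.43933358e-05 -1.00000000e+00]] 0.9
```

View pics/scene0.png

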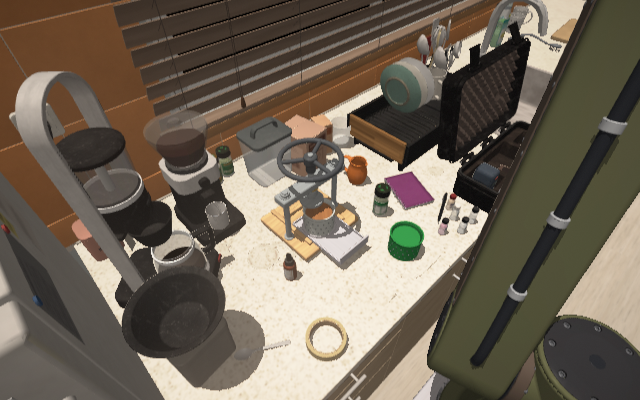

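View pics/side0.png

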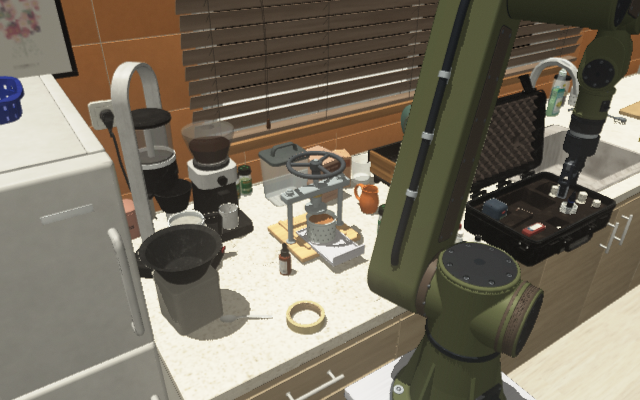

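Scene: the handwheel is at (311,160), the white mould in the press at (320,215), the tray front at (340,245). Cheese_mould candidates are white in tray (320,216) and green on worktop (405,239), a look-alike. Salt candidates are the jar with dark lid at (381,198) right of the press, and a similar jar at (224,160) far back left. I choose the white mould in the press; the crop below checks it.

Run:
```python
from h import *
for c in ['scene','side']:
    s=r.snapshot(c)
    m=r.cut_out(c,'handwheel')[0]['region'].astype(np.uint8)
    pts=np.argwhere(m)[:,::-1]
    h=cv2.convexHull(pts.astype(np.int32))[:,0]
    W=np.array([onplane(s,u,v,.255)[:2] for u,v in h])
    (cx,cy),rad=cv2.minEnclosingCircle((W*1000).astype(np.float32)); print(c,'wheel',cx,cy,rad,m.sum())
    for d in r.cut_out(c,'drip_tray')[:1]:
        m=d['region'].astype(np.uint8);h=cv2.convexHull(np.argwhere(m)[:,::-1].astype(np.int32))[:,0]
        ap=cv2.approxPolyDP(h.reshape(-1,1,2),2.5,True)[:,0]
        print('tray',[(tuple(p),onplane(s,*p,.036)[:2].round(3).tolist()) for p in ap])
    if c=='scene': x0,y0,x1,y1=255,125,385,265
    else: x0,y0,x1,y1=255,140,385,270
    im=cv2.resize(s['image'][y0:y1,x0:x1],None,fx=4,fy=4,interpolation=cv2.INTER_CUBIC)
    cv2.imwrite(f'pics/{c}1.png',im[:,:,::-1])
a=cv2.imread('pics/scene1.png')
```

```text
scene wheel 647.6351928710938 -97.01612854003906 88.26512908935547 1375
tray [((np.int32(368), np.int32(238)), [0.481, -0.158]), ((np.int32(362), np.int32(247)), [0.472, -0.122]), ((np.int32(340), np.int32(264)), [0.474, -0.039]), ((np.int32(293), np.int32(223)), [0.668, -0.042]), ((np.int32(301), np.int32(217)), [0.669, -0.074]), ((np.int32(337), np.int32(217)), [0.596, -0.151])]
side wheel 650.1279907226562 -93.75530242919922 93.7009506225586 997
tray [((np.int32(363), np.int32(252)), [0.471, -0.144]), ((np.int32(333), np.int32(265)), [0.469, -0.037]), ((np.int32(297), np.int32(232)), [0.662, -0.04]), ((np.int32(302), np.int32(229)), [0.668, -0.061]), ((np.int32(338), np.int32(231)), [0.598, -0.147]), ((np.int32(362), np.int32(246)), [0.496, -0.16])]
```

View pics/scene1.png

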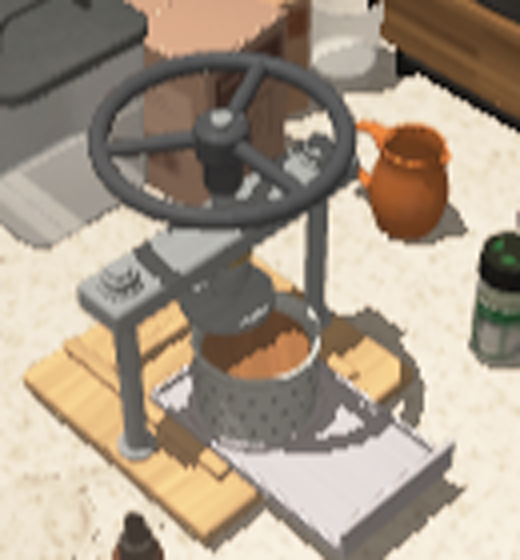

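Crop: white mould with wooden lid in the tray (crop 258,370; image 320,217), hub top (222,118), tray front wall top from (340,545) to (450,447), cap nuts at (122,275) and (305,150). Choice confirmed.

Run:
```python
from h import *
s=r.snapshot('scene')
f=lambda u,v,z:onplane(s,255+u/4,125+v/4,z)
hub=f(222,118,.268);L=f(122,270,.195);R=f(305,150,.195);print('hub',hub,'L',L,'R',R,'mid',(L+R)/2,np.linalg.norm(L-R),'yaw',np.arctan2(*(L-R)[[0,1]]*[-1,1]))
for p in [(112,148),(260,72),(308,190)]:
    w=f(*p,.254); d=w-hub; print('spoke',w,np.degrees(np.arctan2(d[1],d[0])),np.hypot(d[0],d[1]))
a=f(340,543,.058);b=f(452,447,.058);print('tray front',a,b,np.linalg.norm(a-b),np.arctan2(*(a-b)[[0,1]]*[-1,1]))
for p,z in [((338,548),.024),((208,545),.024),((25,380),.024),((415,370),.024)]: print(p,f(*p,z))
# wheel cone ellipse fit by bottom/ sides of rim
```

```text
hub [ 0.64721134 -0.09892898  0.268     ] L [ 0.64731989 -0.01165047  0.195     ] R [ 0.65126379 -0.17745426  0.195     ] mid [ 0.64929184 -0.09455237  0.195     ] 0.16585068728835356 yaw 0.023782067354132602
spoke [ 0.68580039 -0.04107312  0.254     ] 56.297264310925115 0.06954434316448181
spoke [ 0.67879091 -0.16134829  0.254     ] -63.163951717093994 0.06995312586026857
spoke [ 0.5735782  -0.10141039  0.254     ] -178.06987732563164 0.07367494070683105
tray front [ 0.47140404 -0.03488047  0.058     ] [ 0.47391757 -0.14657417  0.058     ] 0.1117219837784617 0.022499983928886195
(338, 548) [ 0.48519229 -0.04890148  0.024     ]
(208, 545) [0.54709828 0.01262225 0.024     ]
(25, 380) [0.75031147 0.0121936  0.024     ]
(415, 370) [ 0.55729912 -0.20468064  0.024     ]
```

Call:
servo_tool(
  increments=[
    [[0, 0, 0], [0, 0, 0.15], 0],
    [[0, 0, 0], [0, 0, 0.15], 0],
    [[0.024, -0.048, 0], [0, 0, 0], 0],
    [[0.024, -0.048, 0], [0, 0, 0], 0],
    [[0.024, -0.048, 0], [0, 0, 0], 0],
  ],
)

```text
time: 1.88
eef_pos: [0.2497, -0.4279, 0.2313]
tool_rot: [[1.0, -0.001, 0.0], [-0.001, -1.0, -0.0], [0.0, 0.0, -1.0]]
contact_force: [0.2, -0.6, -0.0]
opening: 0.0002
gripper_force: 0.0
```

Call:
servo_tool(
  increments=[
    [[0.024, -0.048, 0], [0, 0, 0], 0],
    [[0.024, -0.048, 0], [0, 0, 0], 0],
    [[0.024, -0.048, 0], [0, 0, 0], 0],
    [[0.024, -0.048, 0], [0, 0, 0], 0],
    [[0.024, -0.048, 0], [0, 0, 0], 0],
  ],
)

```text
time: 2.5
eef_pos: [0.3699, -0.1878, 0.2316]
tool_rot: [[1.0, -0.0, 0.001], [-0.0, -1.0, -0.0], [0.001, 0.0, -1.0]]
contact_force: [1.6, -0.5, 0.4]
opening: 0.0003
gripper_force: 0.0
```

Call:
servo_tool(
  increments=[
    [[0.03, -0.048, 0], [0, 0, 0], 0],
    [[0.03, -0.048, 0], [0, 0, 0], 0],
    [[0, 0, 0], [0, 0, 0], 0],
  ],
)

```text
time: 2.88
eef_pos: [0.4309, -0.0904, 0.2315]
tool_rot: [[1.0, 0.006, 0.001], [0.006, -1.0, 0.001], [0.001, -0.001, -1.0]]
contact_force: [-0.0, 0.1, -0.3]
opening: 0.0
gripper_force: 0.0
```

Run:
```python
from h import *
s=r.snapshot('wrist'); cv2.imwrite('pics/w0.png',s['image'][:,:,::-1])
print(-np.array(s['R']).T@np.array(s['t']))
for n in ['handwheel','drip_tray','cheese_mould','press']:
    for d in r.boxes_of('wrist',n)[:2]:
        w=world(s,d['at']); print(n,round(d['score'],2),w.round(3),proj(s,w).round(0))
```

```text
[ 0.49938964 -0.08989577  0.37329647]
drip_tray 0.65 [ 0.535 -0.103  0.028] [338.  68.]
cheese_mould 0.57 [ 0.409 -0.222  0.059] [458. 203.]
cheese_mould 0.55 [ 0.576 -0.098  0.06 ] [334.  12.]
press 0.81 [ 0.575 -0.04   0.02 ] [272.  24.]
```

View pics/w0.png

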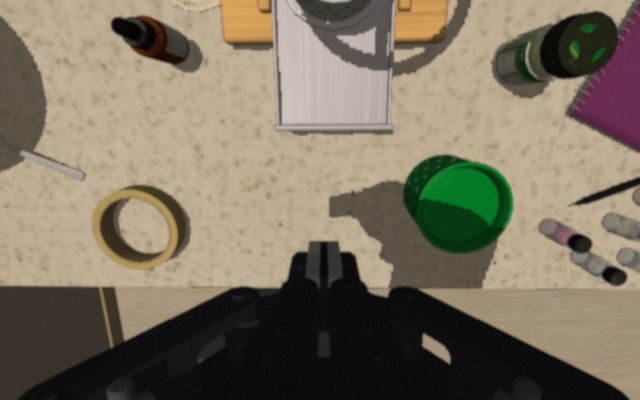

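Wrist view: tray front wall from (275,128) to (391,128), green look-alike at (460,205), camera sits ahead of the fingers, so I will push with the tool tilted back.

Run:
```python
from h import *
s=r.snapshot('wrist')
print(onplane(s,275,129,.058),onplane(s,391,129,.058),r.sense()['eef_pos'])
```

```text
[ 0.47727055 -0.04945091  0.058     ] [ 0.4770231  -0.15644229  0.058     ] [ 0.42871657 -0.09439772  0.23132512]
```

Call:
servo_tool(
  increments=[
    [[0, 0, 0.05], [0, 0, 0], 0],
    [[0, 0, 0.05], [0, 0, 0], 0],
    [[0, 0, 0.05], [0, 0, 0], 0],
    [[0, 0, 0.02], [0, 0.18, 0], 0],
    [[0, 0, 0], [0, 0.18, 0], 0],
  ],
)

```text
time: 3.8
eef_pos: [0.4277, -0.0939, 0.0591]
tool_rot: [[0.936, -0.002, 0.353], [-0.002, -1.0, -0.0], [0.353, -0.001, -0.936]]
contact_force: [0.5, -1.0, 0.8]
opening: -0.0002
gripper_force: 0.0
```

Call:
servo_tool(
  increments=[
    [[-0.009, 0.004, 0.0234], [0, 0, 0], 0],
    [[0.014, 0, 0.0053], [0, 0, 0], 0],
    [[0.014, 0, 0.0053], [0, 0, 0], 0],
    [[0.0094, 0, 0.0035], [0, 0, 0], 0],
    [[0.0094, 0, 0.0035], [0, 0, 0], 0],
  ],
)

```text
time: 4.42
eef_pos: [0.482, -0.0982, 0.0377]
tool_rot: [[0.939, 0.001, 0.343], [-0.0, -1.0, 0.002], [0.343, -0.002, -0.939]]
contact_force: [-8.7, 0.6, 7.3]
opening: 0.0001
gripper_force: 3.9
```

Call:
servo_tool(
  increments=[
    [[0.0056, 0, 0.0021], [0, 0, 0], 0],
    [[0.0056, 0, 0.0021], [0, 0, 0], 0],
    [[0.0056, 0, 0.0021], [0, 0, 0], 0],
    [[0, 0, 0], [0, 0, 0], 0],
  ],
)

```text
time: 4.92
eef_pos: [0.5008, -0.0987, 0.0381]
tool_rot: [[0.939, 0.0, 0.345], [-0.0, -1.0, 0.001], [0.345, -0.001, -0.939]]
contact_force: [-2.6, -0.9, -1.6]
opening: 0.0001
gripper_force: 1.4
```

Run:
```python
from h import *
print(r.sense()['contact_force'],r.sense()['eef_pos'])
s=r.snapshot('scene'); im=cv2.resize(s['image'][125:275,255:395],None,fx=4,fy=4,interpolation=cv2.INTER_CUBIC)
cv2.imwrite('pics/push.png',im[:,:,::-1])
```

```text
[-2.64585615 -0.9020432  -1.56584183] [ 0.50076187 -0.09874259  0.03810456]
```

View pics/push.png

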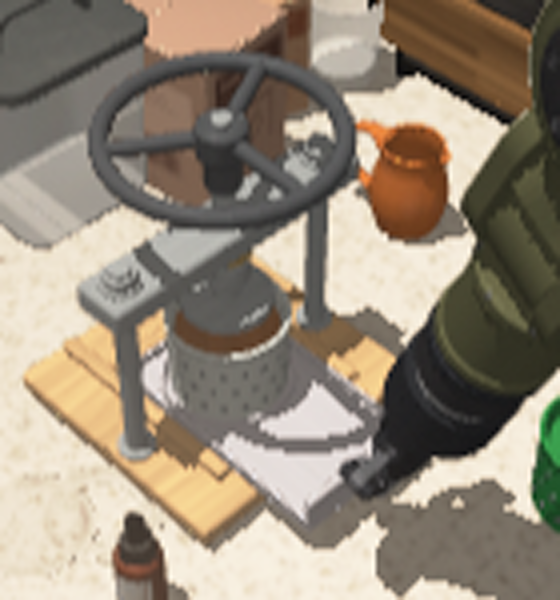

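Picture: mould has moved under the plate (230,340), gripper at the tray front (370,480). I push on until the force rises.

Call:
servo_tool(
  increments=[
    [[0.0028, 0, 0.001], [0, 0, 0], 0],
    [[0.0028, 0, 0.001], [0, 0, 0], 0],
    [[0, 0, 0], [0, 0, 0], 0],
  ],
)

```text
time: 5.35
eef_pos: [0.5013, -0.0985, 0.0363]
tool_rot: [[0.941, -0.001, 0.338], [-0.002, -1.0, 0.001], [0.338, -0.002, -0.941]]
contact_force: [-22.2, -1.1, 14.3]
opening: 0.0005
gripper_force: 11.1
```

Call:
servo_tool(
  increments=[
    [[0.0028, 0, 0.001], [0, 0, 0], 0],
    [[0.0018, 0, 0.0007], [0, 0, 0], 0],
    [[0, 0, 0], [0, 0, 0], 0],
  ],
)

```text
time: 5.72
eef_pos: [0.5014, -0.0982, 0.034]
tool_rot: [[0.944, -0.002, 0.33], [-0.003, -1.0, 0.001], [0.33, -0.002, -0.944]]
contact_force: [-33.7, -1.8, 20.4]
opening: -0.0001
gripper_force: 17.1
```

Home: force rose to 34 N with no advance. Back off, untilt and rise.

Call:
servo_tool(
  increments=[
    [[-0.028, 0, -0.012], [0, 0, 0], 0],
    [[-0.028, 0, -0.012], [0, 0, 0], 0],
    [[-0.02, 0, -0.05], [0, -0.18, 0], 0],
    [[0, 0, -0.06], [0, -0.18, 0], 0],
    [[0, 0, -0.06], [0, 0, 0], 0],
  ],
)

```text
time: 6.35
eef_pos: [0.4137, -0.0996, 0.1754]
tool_rot: [[0.997, -0.0, 0.078], [-0.001, -1.0, 0.004], [0.078, -0.004, -0.997]]
contact_force: [1.8, -0.3, -0.0]
opening: 0.0002
gripper_force: 0.0
```

Call:
servo_tool(
  increments=[
    [[0, 0, -0.06], [0, 0, 0], 0],
    [[0, 0, -0.06], [0, 0, 0], 0],
    [[0.05, 0, -0.03], [0, 0, 0], 0],
    [[0, 0, 0], [0, 0, 0], 0],
  ],
)

```text
time: 6.85
eef_pos: [0.4549, -0.1005, 0.3307]
tool_rot: [[0.996, -0.0, 0.087], [-0.0, -1.0, 0.002], [0.087, -0.002, -0.996]]
contact_force: [-0.7, 0.7, -0.1]
opening: -0.0002
gripper_force: 0.0
```

Call:
servo_tool(
  increments=[
    [[0, 0, 0], [0, -0.087, 0], 0],
    [[0.05, 0, -0.015], [0, 0, 0], 0],
    [[0.05, 0, -0.015], [0, 0, 0], 0],
    [[0.015, 0, 0], [0, 0, 0], 0],
    [[0, 0, 0], [0, 0, 0], 0],
  ],
)

```text
time: 7.48
eef_pos: [0.5657, -0.1001, 0.3547]
tool_rot: [[1.0, -0.001, -0.01], [-0.001, -1.0, 0.004], [-0.01, -0.004, -1.0]]
contact_force: [0.4, 0.2, 0.1]
opening: 0.0002
gripper_force: 0.0
```

Run:
```python
from h import *
s=r.snapshot('wrist'); cv2.imwrite('pics/w1.png',s['image'][:,:,::-1])
print(r.sense()['eef_pos'])
for d in r.boxes_of('wrist','handwheel')[:2]:
        w=world(s,d['at']); print(round(d['score'],2),w.round(3),proj(s,w).round(0))
m=r.cut_out('wrist','handwheel')[0]['region'].astype(np.uint8);h=cv2.convexHull(np.argwhere(m)[:,::-1].astype(np.int32))[:,0]
W=np.array([onplane(s,u,v,.256)[:2] for u,v in h if 3<u<636 and 3<v<396]);A=np.c_[2*W,np.ones(len(W))];x=np.linalg.lstsq(A,(W**2).sum(1),rcond=None)[0]
print(x[:2],np.sqrt(x[2]+x[0]**2+x[1]**2))
for p in [(a,b) for a,b in [(0,0),(640,0),(320,100),(320,200)]]: print(p,onplane(s,*p,.256))
```

```text
[ 0.56474155 -0.10013159  0.35496384]
0.61 [ 0.643 -0.099  0.258] [322.  92.]
[ 0.64952972 -0.09797158] 0.08480797015828223
(0, 0) [0.69885279 0.1066686  0.256     ]
(640, 0) [ 0.69806888 -0.29998132  0.256     ]
(320, 100) [ 0.63759108 -0.09714729  0.256     ]
(320, 200) [ 0.56614607 -0.09687958  0.256     ]
```

View pics/w1.png

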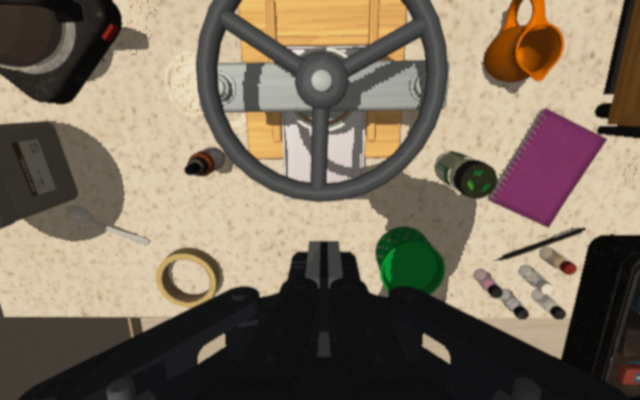

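Wheel seen at hub (321,80), spokes at front (320,150), (250,35), (395,35): angle ≈ 0. Fit gives centre (0.6495,-0.098), radius 85 mm, as it must be. Go down in the front-right opening.

Call:
servo_tool(
  increments=[
    [[0.031, 0.0185, 0], [0, -0.01, 0], 0],
    [[0.031, 0.0185, 0], [0, 0, 0], 0],
    [[0, 0, 0.04], [0, 0, 0], 0],
    [[0, 0, 0.02], [0, 0, 0], 0],
    [[0, 0, 0], [0, 0, 0], 0],
  ],
)

```text
time: 8.25
eef_pos: [0.6238, -0.137, 0.2934]
tool_rot: [[1.0, -0.001, -0.022], [-0.001, -1.0, 0.004], [-0.022, -0.004, -1.0]]
contact_force: [0.3, 0.6, -0.0]
opening: 0.0001
gripper_force: 0.0
```

Run:
```python
from h import *
print(r.sense()['eef_pos'],r.sense()['tool_rot'],r.sense()['qpos'])
c=np.array([.6495,-.098]);R=.045
# orbit waypoints 20 deg, start az -120; descent from az where spoke moves
prev=None
for k in range(0,31):
    az=np.radians(-120-20*k);p=c+R*np.array([np.cos(az),np.sin(az)])
    if prev is not None: d=p-prev; print(k,-120-20*k,'tool',[round(d[0],4),round(-d[1],4)])
    prev=p
    if k==18: break
```

```text
[ 0.62379785 -0.13704906  0.29338991] [[ 0.99974662 -0.00143384 -0.02246398]
 [-0.00134799 -0.99999173  0.00383664]
 [-0.02246929 -0.00380539 -0.99974029]] [-2.15715652e-01  3.97924655e-01  2.11309724e-01  1.40694794e+00
 -1.06061334e-03  2.92728017e+00]
1 -140 tool [np.float64(-0.012), np.float64(-0.01)]
2 -160 tool [np.float64(-0.0078), np.float64(-0.0135)]
3 -180 tool [np.float64(-0.0027), np.float64(-0.0154)]
4 -200 tool [np.float64(0.0027), np.float64(-0.0154)]
5 -220 tool [np.float64(0.0078), np.float64(-0.0135)]
6 -240 tool [np.float64(0.012), np.float64(-0.01)]
7 -260 tool [np.float64(0.0147), np.float64(-0.0053)]
8 -280 tool [np.float64(0.0156), np.float64(-0.0)]
9 -300 tool [np.float64(0.0147), np.float64(0.0053)]
10 -320 tool [np.float64(0.012), np.float64(0.01)]
11 -340 tool [np.float64(0.0078), np.float64(0.0135)]
12 -360 tool [np.float64(0.0027), np.float64(0.0154)]
13 -380 tool [np.float64(-0.0027), np.float64(0.0154)]
14 -400 tool [np.float64(-0.0078), np.float64(0.0135)]
15 -420 tool [np.float64(-0.012), np.float64(0.01)]
16 -440 tool [np.float64(-0.0147), np.float64(0.0053)]
17 -460 tool [np.float64(-0.0156), np.float64(-0.0)]
18 -480 tool [np.float64(-0.0147), np.float64(-0.0053)]
```

Joint 6 is near its limit at this yaw; I turn the tool 90° first.

Call:
servo_tool(
  increments=[
    [[0, 0, 0], [0, 0.022, 0], 0],
    [[0, 0, 0], [0, 0, -0.1745], 0],
    [[0, 0, 0], [0, 0, -0.1745], 0],
    [[0, 0, 0], [0, 0, -0.1745], 0],
    [[0, 0, 0], [0, 0, -0.1745], 0],
  ],
)

```text
time: 8.88
eef_pos: [0.626, -0.1373, 0.2968]
tool_rot: [[0.763, 0.646, 0.006], [0.646, -0.763, 0.002], [0.006, 0.002, -1.0]]
contact_force: [-0.4, 0.0, -1.2]
opening: 0.0001
gripper_force: 0.0
```

Call:
servo_tool(
  increments=[
    [[0, 0, 0], [0, 0, -0.1745], 0],
    [[0, 0, 0], [0, 0, -0.1745], 0],
    [[0, 0, 0], [0, 0, -0.1745], 0],
    [[0, 0, 0], [0, 0, -0.1745], 0],
    [[0, 0, 0], [0, 0, -0.1745], 0],
  ],
)

```text
time: 9.5
eef_pos: [0.626, -0.1373, 0.2968]
tool_rot: [[-0.004, 1.0, 0.006], [1.0, 0.004, 0.002], [0.002, 0.006, -1.0]]
contact_force: [0.7, -0.1, -0.1]
opening: -0.0
gripper_force: 0.0
```

Call:
servo_tool(
  increments=[
    [[0, 0, 0], [0, 0, 0], 0],
  ],
)

```text
time: 9.62
eef_pos: [0.626, -0.1373, 0.2965]
tool_rot: [[0.003, 1.0, 0.006], [1.0, -0.003, 0.003], [0.003, 0.006, -1.0]]
contact_force: [-0.1, 0.5, 0.4]
opening: 0.0002
gripper_force: 0.0
```

Call:
servo_tool(
  increments=[
    [[0, 0, 0.03], [0, 0, 0], 0],
    [[0, 0.001, 0.025], [0, 0, 0], 0],
    [[0.01, -0.012, 0], [0, 0, 0], 0],
    [[0.0135, -0.0078, 0], [0, 0, 0], 0],
    [[0, 0, 0], [0, 0, 0], 0],
  ],
)

```text
time: 10.25
eef_pos: [0.6072, -0.1127, 0.241]
tool_rot: [[0.002, 1.0, 0.005], [1.0, -0.002, 0.003], [0.003, 0.005, -1.0]]
contact_force: [0.1, -0.1, -0.6]
opening: 0.0001
gripper_force: 0.0
```

Call:
servo_tool(
  increments=[
    [[0.0154, -0.0027, 0.001], [0, 0, 0], 0],
    [[0.0154, 0.0027, 0.001], [0, 0, 0], 0],
    [[0, 0, 0], [0, 0, 0], 0],
  ],
)

```text
time: 10.62
eef_pos: [0.6076, -0.082, 0.2384]
tool_rot: [[0.001, 1.0, 0.004], [1.0, -0.001, 0.003], [0.003, 0.004, -1.0]]
contact_force: [-0.6, -0.6, -0.4]
opening: -0.0002
gripper_force: 0.0
```

Call:
servo_tool(
  increments=[
    [[0.0135, 0.0078, 0.001], [0, 0, 0], 0],
    [[0.01, 0.012, 0.001], [0, 0, 0], 0],
    [[0.0053, 0.0147, 0.001], [0, 0, 0], 0],
    [[0, 0.0156, 0.001], [0, 0, 0], 0],
    [[-0.0053, 0.0147, 0.001], [0, 0, 0], 0],
  ],
)

```text
time: 11.25
eef_pos: [0.6704, -0.0586, 0.232]
tool_rot: [[0.001, 1.0, -0.002], [1.0, -0.001, 0.004], [0.004, -0.002, -1.0]]
contact_force: [-4.5, 1.3, -0.5]
opening: 0.0
gripper_force: 2.0
```

Run:
```python
from h import *
s=r.snapshot('scene'); im=cv2.resize(s['image'][75:225,225:395],None,fx=4,fy=4,interpolation=cv2.INTER_CUBIC)
cv2.imwrite('pics/turn.png',im[:,:,::-1]); print(r.sense()['eef_pos'])
```

```text
[ 0.67250976 -0.05948517  0.231697  ]
```

View pics/turn.png

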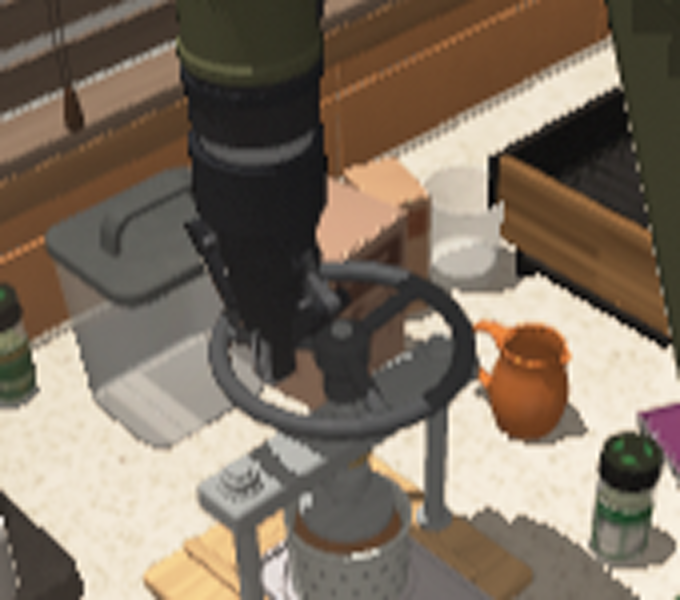

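Fingers at (275,360) inside the wheel, spoke being pushed; plate above lid in the mould. Go on round.

Call:
servo_tool(
  increments=[
    [[-0.01, 0.012, 0.001], [0, 0, 0], 0],
    [[-0.0135, 0.0078, 0.001], [0, 0, 0], 0],
    [[-0.0154, 0.0027, 0.001], [0, 0, 0], 0],
    [[-0.0154, -0.0027, 0.001], [0, 0, 0], 0],
    [[-0.0135, -0.0078, 0.001], [0, 0, 0], 0],
  ],
)

```text
time: 11.92
eef_pos: [0.6848, -0.1251, 0.2278]
tool_rot: [[0.001, 1.0, 0.005], [1.0, -0.001, 0.008], [0.008, 0.005, -1.0]]
contact_force: [2.8, 5.1, 0.7]
opening: -0.0002
gripper_force: 2.4
```

Run:
```python
from h import *
p=np.array(r.sense()['eef_pos']);d=p[:2]-[.6495,-.098];print(p,np.hypot(*d),np.degrees(np.arctan2(d[1],d[0])),r.sense()['qpos'])
```

```text
[ 0.68483501 -0.12513096  0.22780811] 0.04454943130152928 -37.517810433834484 [-0.18470205  0.50054619  0.21924448  1.28643127  0.00837075  1.38666558]
```

Call:
servo_tool(
  increments=[
    [[-0.01, -0.012, 0.0011], [0, 0, 0], 0],
    [[-0.0053, -0.0147, 0.0011], [0, 0, 0], 0],
    [[0, -0.0156, 0.0011], [0, 0, 0], 0],
    [[0.0053, -0.0147, 0.0011], [0, 0, 0], 0],
    [[0.01, -0.012, 0.0011], [0, 0, 0], 0],
  ],
)

```text
time: 12.55
eef_pos: [0.6165, -0.1279, 0.2231]
tool_rot: [[0.003, 1.0, 0.007], [1.0, -0.003, 0.001], [0.002, 0.007, -1.0]]
contact_force: [4.4, -3.0, -1.2]
opening: -0.0002
gripper_force: 2.3
```

Call:
servo_tool(
  increments=[
    [[0.0135, -0.0078, 0.0011], [0, 0, 0], 0],
    [[0.0154, -0.0027, 0.0011], [0, 0, 0], 0],
    [[0.0154, 0.0027, 0.0011], [0, 0, 0], 0],
    [[0.0135, 0.0078, 0.0011], [0, 0, 0], 0],
    [[0.01, 0.012, 0.0011], [0, 0, 0], 0],
  ],
)

```text
time: 13.18
eef_pos: [0.626, -0.0603, 0.2173]
tool_rot: [[0.003, 1.0, 0.001], [1.0, -0.003, 0.0], [0.0, 0.001, -1.0]]
contact_force: [-5.2, -4.3, 0.5]
opening: -0.0001
gripper_force: 2.5
```

Run:
```python
from h import *
p=np.array(r.sense()['eef_pos']);d=p[:2]-[.6495,-.098];print(p,np.hypot(*d),np.degrees(np.arctan2(d[1],d[0])))
```

```text
[ 0.62598045 -0.06029245  0.21726694] 0.044441296783456576 121.95327137742765
```

Call:
servo_tool(
  increments=[
    [[0.0053, 0.0147, 0.0011], [0, 0, 0], 0],
    [[0, 0.0156, 0.0011], [0, 0, 0], 0],
    [[-0.0053, 0.0147, 0.0011], [0, 0, 0], 0],
  ],
)

```text
time: 13.55
eef_pos: [0.6699, -0.0585, 0.2127]
tool_rot: [[0.001, 1.0, -0.002], [1.0, -0.001, 0.004], [0.004, -0.002, -1.0]]
contact_force: [-6.4, 1.2, 0.1]
opening: 0.0001
gripper_force: 2.5
```

Call:
servo_tool(
  increments=[
    [[-0.005, 0.006, 0.0003], [0, 0, 0], 0],
    [[-0.005, 0.006, 0], [0, 0, 0], 0],
  ],
)

```text
time: 13.8
eef_pos: [0.6794, -0.0657, 0.2118]
tool_rot: [[0.001, 1.0, -0.007], [1.0, -0.001, 0.011], [0.011, -0.007, -1.0]]
contact_force: [-23.4, 17.5, 6.6]
opening: -0.0008
gripper_force: 13.1
```

Run:
```python
from h import *
p=np.array(r.sense()['eef_pos']);d=p[:2]-[.6495,-.098];print(p,np.hypot(*d),np.degrees(np.arctan2(d[1],d[0])))
```

```text
[ 0.6793541  -0.06574717  0.21182248] 0.04394897564347363 47.21181598760276
```

Stop reached (29 N, no advance). Back off and lift out.

Call:
servo_tool(
  increments=[
    [[0.008, -0.01, 0], [0, 0, 0], 0],
    [[0.004, -0.008, 0], [0, 0, 0], 0],
    [[0, 0, -0.03], [0, 0, 0], 0],
    [[0, 0, -0.05], [0, 0, 0], 0],
    [[0, 0, -0.06], [0, 0, 0], 0],
  ],
)

```text
time: 14.42
eef_pos: [0.665, -0.0577, 0.3546]
tool_rot: [[0.002, 1.0, 0.002], [1.0, -0.002, 0.003], [0.003, 0.002, -1.0]]
contact_force: [1.2, -0.7, 0.4]
opening: 0.0003
gripper_force: 0.0
```

Call:
servo_tool(
  increments=[
    [[0, -0.05, -0.01], [0, 0, 0], 0],
    [[0, -0.05, 0], [0, 0, 0], 0],
    [[-0.06, -0.02, 0], [0, 0, 0], 0],
    [[-0.06, 0, 0], [0, 0, 0], 0],
    [[0, 0, 0], [0, 0, 0], 0],
  ],
)

```text
time: 15.05
eef_pos: [0.5451, -0.1804, 0.3632]
tool_rot: [[0.007, 1.0, 0.004], [1.0, -0.007, 0.001], [0.001, 0.004, -1.0]]
contact_force: [0.7, 0.9, -1.2]
opening: -0.0001
gripper_force: 0.0
```

Run:
```python
from h import *
print(r.sense()['eef_pos'],r.sense()['contact_force'])
s=r.snapshot('scene'); im=cv2.resize(s['image'][115:285,240:400],None,fx=3.5,fy=3.5,interpolation=cv2.INTER_CUBIC)
cv2.imwrite('pics/end.png',im[:,:,::-1])
for n in ['handwheel','drip_tray','dropper','jug','salt']:
    for d in r.boxes_of('scene',n)[:1]: print(n,round(d['score'],2),world(s,d['at']).round(3))
```

```text
[ 0.54505557 -0.18042959  0.36318237] [ 0.65987453  0.87161187 -1.2372488 ]
handwheel 0.88 [ 0.642 -0.086  0.229]
drip_tray 0.95 [ 0.566 -0.09   0.026]
dropper 0.5 [0.553 0.068 0.055]
jug 0.72 [ 0.69  -0.335  0.056]
salt 0.6 [ 0.534 -0.267  0.074]
```

View pics/end.png

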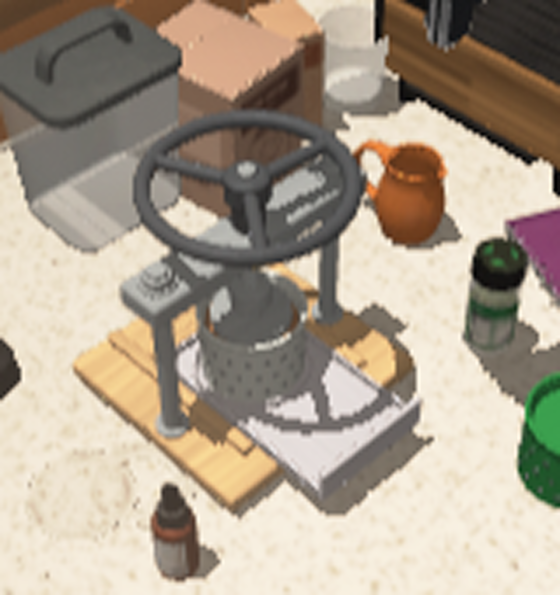

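The picture shows the hub down on the bridge (250,190), the plate inside the upright mould (255,310), the tray home, and the bottle, jug and jar where they stood. The wheel is at z 0.229.

```bash
python3 -c "
from bench import r
print(r.close_job())"
```

```text
the job is handed in; nothing more can be done
None
```

I pushed the tray home against the back stop and wound the handwheel clockwise, well over a full turn, to its stop. The plate is down inside the upright mould, and the bottle, jug and spice jar still stand where they were. I handed the job in at about 15 s; no verdict came back, and I didn't measure the plate's force on the lid directly.

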